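# Nest the cell and hold the probe in its guide

### The arm

A 7-joint arm with a two-finger parallel gripper is mounted at the origin on a cart in front of the work surface, level with it; the furniture and walls round the work are solid. World frame = base frame: x ahead of the robot, y to its left, z up, the work surface at z = 0. Lengths are in m, angles in degrees, forces in N, time in s.
With the tool pointing down it reaches from about 0.4 to 0.925 m from the base axis. Payload 5.6 kg.
Tool frame: the origin (TCP) lies on the front face of the gripper's body, between the roots of the fingers; the fingertips stand 73 mm ahead of it and the grasp point (between the pads) lies 54 mm ahead of it; z points along the fingers, y is the line along which they close (so a half turn about z gives the same grasp; the last joint's range is limited). The gripper opens to 85 mm and grips with 20 to 120 N. Pads are 22 mm wide; open, the fingers measure 114 mm over their backs; the gripper's body (76 mm by 85 mm) begins 54 mm behind the grasp point. The pads swing forward as they close: fully open they stand 13 mm farther back than shut.
Start: joints at [67.838, 26.786, -0.665, 91.828, 0.344, 61.387, -3.226], TCP at [0.219, -0.612, 0.304] pointing down, gripper open.
Joint ranges: [-144.91, 144.91], [-17.63, 115.5], [-89.93, 88.59], [15.96, 139.68], [-74.01, 254.01], [8.47, 105.57], [-167.45, 167.45]. Speed limits (degrees/s): [147.25, 147.25, 180, 180, 180, 180, 180].

### API

Orientations are given as a 3x3 rotation matrix whose columns are the frame's x, y, z axes.
In Python, from plant import arm gives the robot as it stands.
- The arm moves only by the tool play_rows, never from a script. Its argument "deltas" is a list of rows, each a list of 7 numbers: the opening, from -1 (shut) to 1 (fully open), then the shift along the tool's x, y, z in units of 20 mm (1.0 is 20 mm), then the turn, a rotation vector about the tool's x, y, z in units of 0.1 rad (1.0 is 0.1 rad). In form: [[claw, tx, ty, tz, ax, ay, az], ...]. A call has 1 to 12 rows; each row shifts and turns the commanded pose from where the row before left it, along the tool's axes as they then stand; what a row does not reach is not made up. A row lasts 1/12 s, in which the tool goes at most 41.7 mm and 7.16 degrees, less where a joint would pass 70% of its speed; a pose out of reach is approached as far as the arm can. A call with a number of a shift or a turn outside -1 to 1 is refused whole. A call with a gripper value outside its range is refused whole. The fingers move at their own pace and stop on an object; "newtons" is the grip in N (left out, the last holds). Time passes only in rows, so rows that do not move let the fingers close. It gives the time, the measured TCP pose, the force, the opening and the grip force at its end, in the units of the state.
- arm.get_obs(): the state, without advancing time (a new reading comes with each control period).
- arm.camera(name): name is "scene" or "top" or "wrist"; returns (picture, depth): 480x640x3 uint8, red, green, blue; 480x640 float32, m along the optical axis (not along the pixel's ray), 0 where there is no reading.
- arm.get_calibration(name): a dict with "mtx" (3x3 intrinsics, pixels), "k1" (the pictures are not rectified: a ray, as slopes to the right and down, at radius r is drawn at 1 + k1 r^2 times it, then the intrinsics apply), "position" and "attitude" of the camera in the world. Camera axes: x right, y up, looking along -z (the intrinsics and any distortion apply to the point x, -y, -z); pixel columns grow to the right and rows downward; lengths in m; the calibration is good to about 2 mm. A picture is of the moment at which its call begins: read the wrist's pose just before it. get_calibration takes no time and is no camera call; for the wrist camera it gives the pose at the moment of the call.
- arm.close_job(): hands the job in; it is judged then, once.
The state is a dict: "time_s": time; "joint_pos": joint angles; "joint_velocities": joint speeds; "joint_torque": joint torques, N m; "position": TCP position; "ee_rot": TCP orientation; "contact_force": force on the tool from outside, world axes, zero at the start; "moment": the same for the moment, N m; "width": finger opening in m; "grip_force": force on a finger pad.
Only numpy, scipy, OpenCV 4.12 (cv2) and the standard library are available. Lean on these libraries where they do the work, as an engineer would, in place of code of your own. Each camera call takes 0.05 s, during which the arm holds its last target. There are 200 camera calls.

### The job

Build up the measuring cell: stand the wide open cup in the fixed pot, then stand the narrow cell with the pierced cover in that cup, setting each down fully home and upright rather than dropping it. Then take the temperature probe from its stand and lower its rod through the guide hole in the cell's cover without ever touching the cell, until the tip is about halfway down the cell. Finish while still holding the probe there, still, upright and centred in the hole, touching nothing but the gripper; leave the two bottles and the tube rack nearby where they are.

Things in the scene. Friction and masses are not known exactly. Their poses are not given: they have to be found in the camera images.
- pot: Open round steel pot fixed to the worktop on an aluminium disc foot (foot 120 mm diameter, 8 mm thick). Pot outside diameter 90 mm, inside 78 mm, rim 63 mm above the worktop, inner floor 14 mm above the worktop. Origin: centre of the foot's underside, z up.
- cup: Loose open steel cup, the wider of the two loose vessels, standing on the worktop: outside diameter 66 mm, inside 58 mm, 95 mm tall, inner floor 5 mm above its underside, 0.13-0.25 kg. Origin: centre of its underside, z up. Home in the pot its underside is 14 mm above the worktop and its rim 46 mm above the pot rim, so grip it there.
- cell: Loose narrow aluminium cell with a fixed grey cover: outside 46 mm all the way up, 135 mm tall, 0.11-0.22 kg, standing on the worktop. Guide hole on the axis 24 mm wide, 15 mm deep; below it hollow, 38 mm wide, floor 6 mm above underside. Origin: centre of underside, z up. Home in the cup its underside is 19 mm above the worktop, its top 45 mm above the cup rim; 6 mm play all round, as cup in pot.
- cell_guide (a point): Centre of the guide hole at the top face of the cell's cover, 135 mm above the cell's underside.
- stand: Fixed probe stand: disc foot 72 mm diameter, 8 mm thick, and a grey round column 34 mm diameter, top 120 mm above the worktop, with an upright hole 13 mm wide on its axis in which the probe's rod hangs. Origin: centre of the underside, z up.
- probe: Loose temperature probe, 0.06-0.11 kg: steel rod 10 mm diameter, 110 mm long, below a round black handle 28 mm diameter, 45 mm tall, with a small steel cap 4 mm high. At the start the handle rests on the stand column, rod in its hole, tip 10 mm above the worktop. Origin: centre of the rod tip; z up the rod (handle from 110 to 155 mm).
- probe_tip (a point): Centre of the lower end of the probe's rod (the probe's origin).
- probe_neck (a point): Point on the probe's axis at the handle's underside, 110 mm above the tip.
- media_bottle: Bystander: square clear bottle with white cap, 50x50x97 mm, at the far right. Origin: centre of its underside.
- reagent_bottle: Bystander: small white round bottle with a cap, 37 mm diameter, 69 mm tall, at the near right. Origin: centre of its underside.
- pcr_rack: Bystander: low blue rack of small tubes, 88x127x24 mm, at the far left. Origin: centre of its underside.
Mind the look-alikes: they are no part of the job. Leave any green or turquoise look-alike of the cell alone. What is shaped like the cup but green or orange is not meant.

How it is judged:
By the outcome, as a careful person would: the job done as asked, in the order asked, and still so for the second after the job is handed in, while the arm keeps its last pose, push and grip.
It also fails if it takes over 72 s, if anything falls off the work surface, if the arm or the gripper's body presses on something with over 40 N, if the wrist force passes 120 N, or if a joint passes its speed limit or range.

## Working session

There is one attempt and no reset: what is moved stays moved. The work goes in short steps, Python scripts to look and compute and a tool call to move; the robot and the scene stay as the last step left them, time stands still between calls to the robot, and variables do not carry over. Pictures are saved under pics/ and viewed, at most 10 in all, crops included, and the job is handed in when it is done.

Besides the shell and the picture viewer there is one more tool, called after ">>>" as a command line: name --pt "numbers of a row" for each row, then --argument value for the rest. play_rows: Moves the arm, as the interface text tells. Its arguments: {"type":"object","properties":{"deltas":{"type":"array"},"newtons":{"type":"number"}},"required":["deltas"]}

```bash
mkdir -p pics; ls
cat > h.py <<'E'
import numpy as np, cv2
from plant import arm
def cal(n):
    c=arm.get_calibration(n); return c
def rays(c,uv):
    K=np.array(c["mtx"]);k=c["k1"]
    uv=np.atleast_2d(np.array(uv,float))
    p=cv2.undistortPoints(uv[:,None,:],K,np.array([k,0,0,0,0.]))[:,0]
    d=np.c_[p[:,0],-p[:,1],-np.ones(len(p))]
    return d@np.array(c["attitude"]).T
def onplane(c,uv,z):
    d=rays(c,uv);o=np.array(c["position"])
    return o+d*((z-o[2])/d[:,2])[:,None]
def cloud(c,dep):
    v,u=np.mgrid[0:480,0:640]
    d=rays(c,np.c_[u.ravel(),v.ravel()])
    return (np.array(c["position"])+d*dep.reshape(-1,1)).reshape(480,640,3)
E
python3 - <<'E'
from h import *
for n in ("top","scene"):
    c=cal(n);p,d=arm.camera(n);cv2.imwrite(f"pics/{n}0.png",p[:,:,::-1]);np.savez(f"{n}0.npz",p=p,d=d)
    print(n,np.round(c["position"],3),np.round(c["attitude"],3).tolist(),c["k1"],c["mtx"][0][0])
o=arm.get_obs();print(o["time_s"],o["position"],np.round(o["ee_rot"],3).tolist(),o["width"],o["contact_force"])
E
```

```text
pics
top [0.375 0.021 1.704] [[0.002, 0.994, -0.11], [-1.0, 0.002, -0.006], [-0.005, 0.11, 0.994]] 0.0334751653724374 611.1868367573594
scene [0.143 0.675 1.177] [[-0.846, 0.435, -0.309], [-0.534, -0.681, 0.502], [0.008, 0.589, 0.808]] -0.007502744825240984 585.8570102055795
0.1 [ 0.21891369 -0.61160785  0.30302417] [[0.942, 0.337, -0.001], [0.337, -0.942, 0.002], [-0.0, -0.002, -1.0]] 0.08552213091569041 [-0.88032665 -0.81686874 -0.14635754]
```

View pics/top0.png

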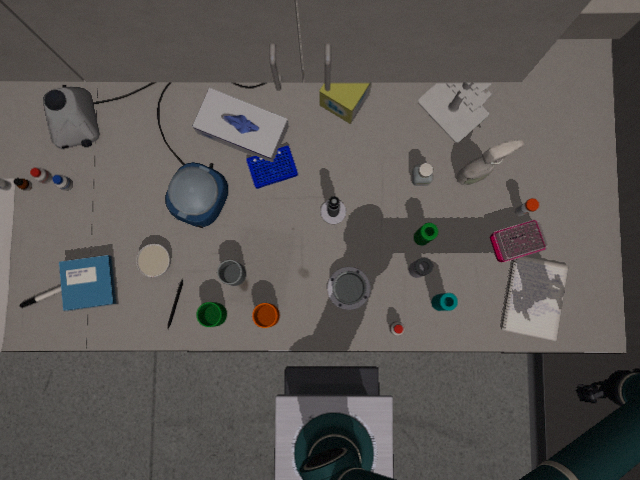

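View pics/scene0.png

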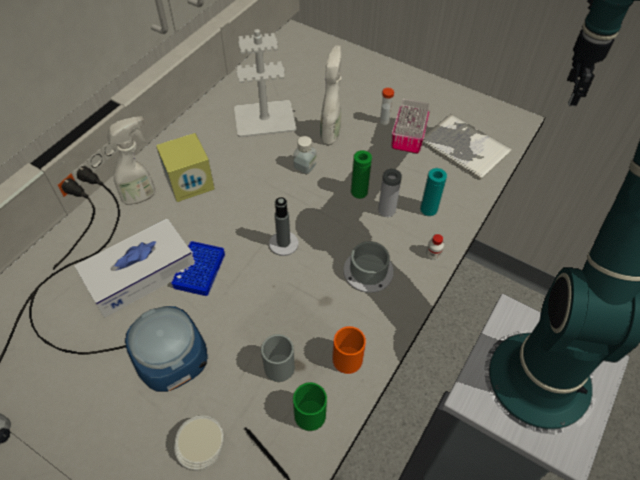

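The top view shows the grey cup at about (232,272), the cell at (420,267), the pot at (349,288) and the probe on its stand at (333,207). The green and turquoise cell look-alikes are at (427,233) and (445,302). The scene view agrees, with the cell at (389,192) and the cup at (278,358).

```bash
cat >> h.py <<'E'
def fitc(P):
    A=np.c_[2*P[:,:2],np.ones(len(P))];s=np.linalg.lstsq(A,(P[:,:2]**2).sum(1),rcond=None)[0]
    return s[0],s[1],np.sqrt(s[2]+s[0]**2+s[1]**2)
E
python3 - <<'E'
from h import *
C={}
for n in ("top","scene"):
    z=np.load(n+"0.npz");C[n]=(cloud(cal(n),z["d"]),z["p"])
guess={k:onplane(cal("top"),uv,z)[0] for k,uv,z in (("cup",(232,271),.095),("cell",(421,267),.135),("pot",(349,288),.063),("stand",(333,207),.12),("green",(427,233),.13),("teal",(445,301),.13),("orange",(265,316),.09),("gcup",(211,314),.09),("reag",(397,328),.07))}
bands={"cup":(.088,.1),"cell":(.128,.142),"pot":(.056,.07),"stand":(.15,.18),"green":(.12,.145),"teal":(.12,.145),"orange":(.085,.1),"gcup":(.085,.1),"reag":(.05,.08)}
for k,g in guess.items():
    print(k,np.round(g,3))
    for n in C:
        P=C[n][0].reshape(-1,3);m=np.hypot(P[:,0]-g[0],P[:,1]-g[1])<.06
        Q=P[m];b=bands[k];R=Q[(Q[:,2]>b[0])&(Q[:,2]<b[1])]
        if len(R)<8: print(n,"few",len(R),Q[:,2].max());continue
        lo,hi=R.min(0),R.max(0)
        print(" ",n,len(R),"mid",np.round((lo+hi)[:2]/2,4),"size",np.round((hi-lo)[:2],4),"med z",np.round(np.median(R[:,2]),4),"mean",np.round(R.mean(0)[:2],4),"fit",np.round(fitc(R),4),"maxz",Q[:,2].max().round(4))
E
```

```text
cup [0.483 0.267 0.095]
  top 109 mid [0.4815 0.275 ] size [0.0613 0.064 ] med z 0.0939 mean [0.4831 0.2763] fit [0.4813 0.2753 0.0306] maxz 0.1052
  scene 241 mid [0.4835 0.2773] size [0.0654 0.0663] med z 0.0933 mean [0.4837 0.2776] fit [0.4832 0.2772 0.0308] maxz 0.0994
cell [ 0.491 -0.225  0.135]
  top 174 mid [ 0.4953 -0.232 ] size [0.0445 0.0437] med z 0.1336 mean [ 0.4945 -0.2325] fit [ 0.4943 -0.2325  0.0183] maxz 0.1423
  scene 190 mid [ 0.4963 -0.2288] size [0.045  0.0493] med z 0.1341 mean [ 0.4956 -0.2276] fit [ 0.4958 -0.2279  0.0185] maxz 0.141
pot [ 0.44  -0.043  0.063]
  top 205 mid [ 0.4427 -0.0414] size [0.0861 0.0888] med z 0.0623 mean [ 0.443  -0.0432] fit [ 0.4422 -0.0419  0.0418] maxz 0.0739
  scene 319 mid [ 0.4437 -0.0413] size [0.0904 0.0924] med z 0.0614 mean [ 0.4439 -0.0396] fit [ 0.4439 -0.0401  0.0418] maxz 0.0707
stand [0.65  0.001 0.12 ]
  top 101 mid [0.6578 0.0016] size [0.0272 0.0257] med z 0.1651 mean [0.6569 0.0016] fit [0.6574 0.0014 0.0103] maxz 0.1739
  scene 139 mid [0.6594 0.0026] size [0.0301 0.0286] med z 0.1633 mean [0.6572 0.0051] fit [0.
[... 756 characters left out ...]
axz 0.1018
  scene 276 mid [0.3698 0.1827] size [0.0651 0.0675] med z 0.093 mean [0.3689 0.1837] fit [0.3694 0.1834 0.0308] maxz 0.0993
gcup [0.37  0.321 0.09 ]
  top 130 mid [0.37   0.3273] size [0.0626 0.0666] med z 0.0935 mean [0.3701 0.3264] fit [0.3702 0.3266 0.0307] maxz 0.1051
  scene 299 mid [0.372  0.3288] size [0.0652 0.066 ] med z 0.0931 mean [0.3712 0.3295] fit [0.3715 0.3292 0.0308] maxz 0.0986
reag [ 0.334 -0.169  0.07 ]
  top 83 mid [ 0.3353 -0.1736] size [0.0287 0.0267] med z 0.067 mean [ 0.3335 -0.1723] fit [ 0.3337 -0.1729  0.0097] maxz 0.0768
  scene 115 mid [ 0.3337 -0.1693] size [0.0267 0.03  ] med z 0.0654 mean [ 0.3337 -0.1669] fit [ 0.3341 -0.1683  0.0097] maxz 0.0746
```

>>> play_rows --pt "1 0 0 0 0 0 0.86" --pt "1 0 0 0 0 0 0.86" --pt "1 0 0 0 0 0 0.86" --pt "1 0 0 0 0 0 0.86" --pt "1 1 -1 0 0 0 0" --pt "1 1 -1 0 0 0 0" --pt "1 1 -1 0 0 0 0" --pt "1 1 -1 0 0 0 0" --pt "1 1 -1 0 0 0 0" --pt "1 1 -1 0 0 0 0" --pt "1 1 -1 0 0 0 0" --pt "1 1 -1 0 0 0 0" --newtons 40

```text
time_s: 1.1
position: [0.3797, -0.4508, 0.3035]
ee_rot: [[1.0, -0.0, -0.001], [-0.0, -1.0, 0.001], [-0.001, -0.001, -1.0]]
contact_force: [0.4, -0.5, 0.4]
width: 0.0857
grip_force: 0.0
```

>>> play_rows --pt "1 0.43 -1 0 0 0 0" --pt "1 0.43 -1 0 0 0 0" --pt "1 0.43 -1 0 0 0 0" --pt "1 0.43 -1 0 0 0 0" --pt "1 0.43 -1 0 0 0 0" --pt "1 0.43 -1 0 0 0 0" --pt "1 0.43 -1 0 0 0 0" --pt "1 0.43 -1 0 0 0 0" --pt "1 0.43 -1 0 0 0 0" --pt "1 0.43 -1 0 0 0 0" --pt "1 0.43 -1 0 0 0 0" --pt "1 0.43 -1 0 0 0 0"

```text
time_s: 2.1
position: [0.4824, -0.211, 0.3036]
ee_rot: [[1.0, -0.0, -0.001], [-0.0, -1.0, 0.0], [-0.001, -0.0, -1.0]]
contact_force: [1.1, -0.0, -0.4]
width: 0.0859
grip_force: 0.0
```

>>> play_rows --pt "1 0 -1 0 0 0 0" --pt "1 0 -1 0 0 0 0" --pt "1 0 -1 0 0 0 0" --pt "1 0 -1 0 0 0 0" --pt "1 0 -1 0 0 0 0" --pt "1 0 -1 0 0 0 0" --pt "1 0 -1 0 0 0 0" --pt "1 0 -1 0 0 0 0" --pt "1 0 -1 0 0 0 0" --pt "1 0 -1 0 0 0 0" --pt "1 0 -1 0 0 0 0" --pt "1 0 -1 0 0 0 0"

```text
time_s: 3.1
position: [0.4821, 0.0289, 0.3036]
ee_rot: [[1.0, -0.0, -0.001], [-0.0, -1.0, -0.0], [-0.001, 0.0, -1.0]]
contact_force: [0.2, -0.4, -0.1]
width: 0.0855
grip_force: 0.0
```

>>> play_rows --pt "1 0 -1 0 0 0 0" --pt "1 0 -1 0 0 0 0" --pt "1 0 -1 0 0 0 0" --pt "1 0 -1 0 0 0 0" --pt "1 0 -1 0 0 0 0" --pt "1 0 -1 0 0 0 0" --pt "1 0 -1 0 0 0 0" --pt "1 0 -1 0 0 0 0" --pt "1 0 -1 0 0 0 0" --pt "1 0 -1 0 0 0 0" --pt "1 0 -1 0 0 0 0" --pt "1 0 0 0 0 0 0"

```text
time_s: 4.1
position: [0.4814, 0.2522, 0.3037]
ee_rot: [[1.0, 0.005, -0.001], [0.005, -1.0, 0.003], [-0.001, -0.003, -1.0]]
contact_force: [0.3, 1.2, -0.5]
width: 0.0853
grip_force: 0.0
```

Run:
```python
from h import *
o=arm.get_obs();c=cal("wrist");p,d=arm.camera("wrist");cv2.imwrite("pics/w1.png",p[:,:,::-1])
print(o["time_s"],np.round(o["joint_pos"],1),np.round(o["position"],4),np.round(o["ee_rot"],4).tolist())
P=cloud(c,d).reshape(-1,3)
R=P[(abs(P[:,2]-.093)<.006)&(np.hypot(P[:,0]-.482,P[:,1]-.276)<.05)]
lo,hi=R.min(0),R.max(0);print(len(R),(lo+hi)/2,hi-lo,fitc(R),R[:,2].mean())
```

```text
4.1 [ -11.7   18.7  -23.6  105.7    8.6   57.4 -128.5] [0.4814 0.2522 0.3037] [[1.0, 0.0051, -0.0007], [0.0051, -1.0, 0.0026], [-0.0006, -0.0026, -1.0]]
1313 [0.48141505 0.27679339 0.09238718] [0.06569592 0.06380487 0.0107558 ] (np.float64(0.48210911373824616), np.float64(0.2765692097318681), np.float64(0.030319749458832795)) 0.09438542748637564
```

View pics/w1.png

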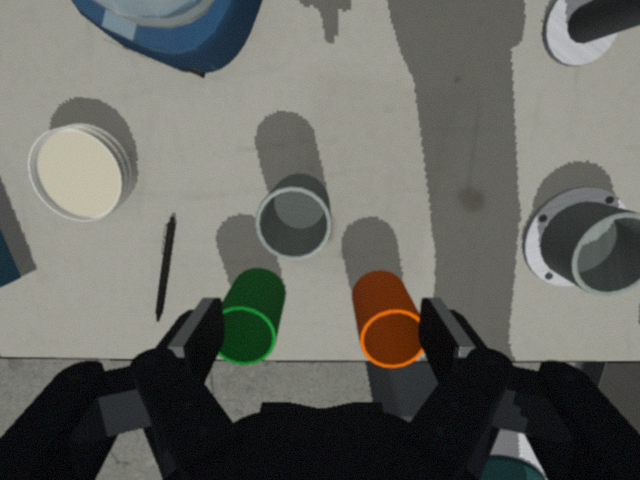

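The wrist view shows the cup at about (293,222). Its depth fit is (0.482, 0.2766), which matches the fixed cameras.

>>> play_rows --pt "1 0.02 -0.6 0.5 0 0 0" --pt "1 0 -0.6 1 0 0 0" --pt "1 0 0 1 0 0 0" --pt "1 0 0 1 0 0 0" --pt "1 0 0 1 0 0 0" --pt "1 0 0 1 0 0 0" --pt "1 0 0 1 0 0 0" --pt "1 0 0 1 0 0 0" --pt "1 0 0 0.7 0 0 0" --pt "1 0 0 0.5 0 0 0" --pt "1 0 0 0.2 0 0 0" --pt "1 0 0 0 0 0 0"

```text
time_s: 5.15
position: [0.4827, 0.2711, 0.1251]
ee_rot: [[1.0, -0.001, -0.001], [-0.001, -1.0, -0.001], [-0.001, 0.001, -1.0]]
contact_force: [-0.9, -0.0, -0.2]
width: 0.0853
grip_force: 0.0
```

Run:
```python
from h import *
o=arm.get_obs();print(o["time_s"],np.round(o["joint_pos"],1),np.round(o["position"],4),np.round(o["ee_rot"],4).tolist(),o["contact_force"])
```

```text
5.15 [ -17.9   33.7  -19.   111.    17.    38.  -137.5] [0.4827 0.2711 0.1251] [[1.0, -0.001, -0.0014], [-0.001, -1.0, -0.0011], [-0.0014, 0.0011, -1.0]] [-0.89078304 -0.01862956 -0.19178709]
```

>>> play_rows --pt "1 -0.02 -0.27 0 0 0 0" --pt "0.6 0 0 0 0 0 0" --pt "0.3 0 0 0 0 0 0" --pt "-1 0 0 0 0 0 0" --pt "-1 0 0 0 0 0 0" --pt "-1 0 0 0 0 0 0" --pt "-1 0 0 0 0 0 0" --pt "-1 0 0 0 0 0 0"

```text
time_s: 5.82
position: [0.483, 0.2781, 0.1272]
ee_rot: [[1.0, -0.0, 0.002], [-0.0, -1.0, 0.001], [0.002, -0.001, -1.0]]
contact_force: [-1.0, 0.4, 5.9]
width: 0.0661
grip_force: 44.0
```

>>> play_rows --pt "-1 0 0 -0.3 0 0 0" --pt "-1 0 0 -0.6 0 0 0" --pt "-1 0 0 -1 0 0 0" --pt "-1 0 0 -1 0 0 0" --pt "-1 0 0.3 -1 0 0 0" --pt "-1 0 0.6 -1 0 0 0" --pt "-1 0 1 -0.5 0 0 0" --pt "-1 0 1 0 0 0 0" --pt "-1 0 1 0 0 0 0" --pt "-1 0 1 0 0 0 0" --pt "-1 -0.2 1 0 0 0 0" --pt "-1 -0.2 1 0 0 0 0"

```text
time_s: 6.82
position: [0.4742, 0.1382, 0.2347]
ee_rot: [[1.0, -0.0, 0.001], [-0.0, -1.0, -0.0], [0.001, 0.0, -1.0]]
contact_force: [-0.0, 0.4, -2.0]
width: 0.0655
grip_force: 45.0
```

>>> play_rows --pt "-1 -0.2 1 0 0 0 0" --pt "-1 -0.2 1 0 0 0 0" --pt "-1 -0.2 1 0 0 0 0" --pt "-1 -0.2 1 0 0 0 0" --pt "-1 -0.2 1 0 0 0 0" --pt "-1 -0.2 1 0 0 0 0" --pt "-1 -0.2 1 0 0 0 0" --pt "-1 -0.15 0.9 0 0 0 0" --pt "-1 0 0.6 0 0 0 0" --pt "-1 0 0.3 0 0 0 0" --pt "-1 0 0 0 0 0 0" --pt "-1 0 0 0 0 0 0"

```text
time_s: 7.82
position: [0.4435, -0.0362, 0.2343]
ee_rot: [[1.0, -0.0, 0.001], [-0.0, -1.0, 0.0], [0.001, -0.0, -1.0]]
contact_force: [-0.0, -0.1, -2.2]
width: 0.066
grip_force: 45.0
```

Run:
```python
from h import *
o=arm.get_obs();c=cal("wrist");p,d=arm.camera("wrist");p2,d2=arm.camera("scene");cv2.imwrite("pics/a2.png",np.hstack([cv2.resize(p,(400,300)),cv2.resize(p2[120:390,250:610],(400,300))])[:,:,::-1])
print(o["time_s"],np.round(o["joint_pos"],1),np.round(o["position"],4),np.round(o["ee_rot"],4).tolist(),o["contact_force"])
```

```text
7.8167 [ 16.3  14.  -17.8 122.2   6.   44.6 -95.4] [ 0.4435 -0.0362  0.2343] [[1.0, -0.0003, 0.0007], [-0.0003, -1.0, 0.0002], [0.0007, -0.0002, -1.0]] [-0.03076234 -0.0825025  -2.20526993]
```

View pics/a2.png

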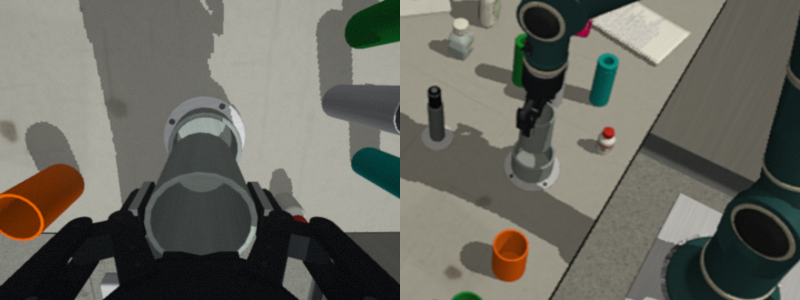

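The wrist picture (left) shows the cup held upright, with its rim centred at about (200,215) over the pot at about (205,130). The scene crop agrees. Next I measure the held rim.

Run:
```python
from h import *
o=arm.get_obs();T=o["position"];c=cal("wrist");p,d=arm.camera("wrist")
P=cloud(c,d).reshape(-1,3)
for nm,z,r in (("rim",T[2]-.032,.05),("pot",.063,.055)):
    R=P[(abs(P[:,2]-z)<.005)&(np.hypot(P[:,0]-T[0],P[:,1]-T[1])<r)]
    print(nm,len(R),np.round((R.min(0)+R.max(0))/2,4),np.round(R.max(0)-R.min(0),4),np.round(fitc(R),4),R[:,2].mean())
p,d=arm.camera("scene");P=cloud(cal("scene"),d).reshape(-1,3)
for nm,z,r in (("rim",T[2]-.032,.05),("pot",.063,.055)):
    R=P[(abs(P[:,2]-z)<.005)&(np.hypot(P[:,0]-T[0],P[:,1]-T[1])<r)]
    print(nm,len(R),np.round((R.min(0)+R.max(0))/2,4),np.round(R.max(0)-R.min(0),4),np.round(fitc(R),4),R[:,2].mean())
```

```text
rim 7241 [ 0.4468 -0.0355  0.2021] [0.0571 0.0932 0.01  ] [ 0.4435 -0.0354  0.0318] 0.2019476471388796
pot 1663 [ 0.4558 -0.0413  0.062 ] [0.0632 0.0887 0.008 ] [ 0.4435 -0.041   0.0413] 0.06329450604340361
rim 96 [ 0.4265 -0.0352  0.2022] [0.0321 0.0776 0.0097] [ 0.4472 -0.0349  0.0344] 0.2010512533490977
pot 196 [ 0.4441 -0.0371  0.0627] [0.0895 0.084  0.0093] [ 0.4439 -0.04    0.0419] 0.061907828671158543
```

>>> play_rows --pt "-1 0 0.27 0 0 0 0" --pt "-1 0 0 0.3 0 0 0" --pt "-1 0 0 0.7 0 0 0" --pt "-1 0 0 0.7 0 0 0" --pt "-1 0 0 0.7 0 0 0" --pt "-1 0 0 0.7 0 0 0" --pt "-1 0 0 0.5 0 0 0" --pt "-1 0 0 0.4 0 0 0" --pt "-1 0 0 0.2 0 0 0" --pt "-1 0 0 0.1 0 0 0" --pt "-1 0 0 0 0 0 0" --pt "-1 0 0 0 0 0 0"

```text
time_s: 9.02
position: [0.4438, -0.042, 0.1482]
ee_rot: [[1.0, -0.0, 0.001], [-0.0, -1.0, -0.0], [0.001, 0.0, -1.0]]
contact_force: [-0.0, 0.0, -1.1]
width: 0.0659
grip_force: 45.0
```

Free so far. Now slowly home.

>>> play_rows --pt "-1 0 0 0.1 0 0 0" --pt "-1 0 0 0.1 0 0 0" --pt "-1 0 0 0.05 0 0 0" --pt "-1 0 0 0.05 0 0 0" --pt "-1 0 0 0.05 0 0 0" --pt "-1 0 0 0 0 0 0"

```text
time_s: 9.52
position: [0.4436, -0.0421, 0.1413]
ee_rot: [[1.0, -0.0, 0.0], [-0.0, -1.0, -0.0], [0.0, 0.0, -1.0]]
contact_force: [-1.9, -0.6, 3.6]
width: 0.066
grip_force: 45.4
```

>>> play_rows --pt "-1 0 0 0.03 0 0 0" --pt "-1 0 0 0 0 0 0" --pt "0.65 0 0 0 0 0 0" --pt "0.75 0 0 0 0 0 0" --pt "0.85 0 0 0 0 0 0" --pt "1 0 0 0 0 0 0" --pt "1 0 0 -0.3 0 0 0" --pt "1 0 0 -0.8 0 0 0" --pt "1 0 0 -1 0 0 0" --pt "1 0 0 -1 0 0 0" --pt "1 0 0.5 -1 0 0 0" --pt "1 0.2 1 -1 0 0 0"

```text
time_s: 10.52
position: [0.4468, -0.0702, 0.2435]
ee_rot: [[1.0, 0.004, -0.001], [0.004, -1.0, 0.001], [-0.0, -0.001, -1.0]]
contact_force: [0.5, 0.5, 0.7]
width: 0.0854
grip_force: 0.0
```

>>> play_rows --pt "1 0.25 1 -1 0 0 0" --pt "1 0.3 1 -1 0 0 0" --pt "1 0.35 1 -0.3 0 0 0" --pt "1 0.35 1 0 0 0 0" --pt "1 0.35 1 0 0 0 0" --pt "1 0.35 0.8 0 0 0 0" --pt "1 0.2 0.6 0 0 0 0" --pt "1 0.1 0.3 0 0 0 0" --pt "1 0 0 0 0 0 0" --pt "1 0 0 0 0 0 0"

```text
time_s: 11.35
position: [0.4921, -0.2053, 0.2881]
ee_rot: [[1.0, 0.0, -0.001], [0.0, -1.0, 0.001], [-0.001, -0.001, -1.0]]
contact_force: [-0.3, -0.2, -0.5]
width: 0.0854
grip_force: 0.0
```

```bash
cat >> h.py <<'E'
def look(n,name,x,y,z,r,dz=.005):
    c=cal(n);p,d=arm.camera(n);P=cloud(c,d).reshape(-1,3)
    R=P[(abs(P[:,2]-z)<dz)&(np.hypot(P[:,0]-x,P[:,1]-y)<r)]
    if len(R)<8: print(n,name,"few",len(R));return p
    print(n,name,len(R),"mid",np.round((R.min(0)+R.max(0))/2,4),"size",np.round(np.ptp(R,0),4),"fit",np.round(fitc(R),4),"z",np.round(np.median(R[:,2]),4));return p
def st():
    o=arm.get_obs();print(o["time_s"],"j7",round(o["joint_pos"][6],1),np.round(o["position"],4),np.round(o["ee_rot"],4).tolist(),np.round(o["contact_force"],1),o["width"]);return o
E
python3 - <<'E'
from h import *
st()
look("wrist","cell",.495,-.230,.135,.03)
look("wrist","cuprim",.443,-.041,.109,.045)
p=look("scene","cuprim",.443,-.041,.109,.045)
look("top","cuprim",.443,-.041,.109,.045)
cv2.imwrite("pics/a3.png",cv2.resize(p[120:390,250:610],(480,360))[:,:,::-1])
E
```

```text
11.35 j7 -75.0 [ 0.4921 -0.2053  0.2881] [[1.0, 0.0001, -0.0006], [0.0001, -1.0, 0.0007], [-0.0006, -0.0007, -1.0]] [-0.3 -0.2 -0.5] 0.0853810317153254
wrist cell 2427 mid [ 0.4952 -0.2298  0.134 ] size [0.0453 0.0451 0.0078] fit [ 0.4958 -0.2294  0.018 ] z 0.1356
wrist cuprim 1613 mid [ 0.4431 -0.0428  0.1077] size [0.0661 0.0663 0.0074] fit [ 0.4436 -0.0435  0.0307] z 0.1088
scene cuprim 171 mid [ 0.444  -0.0415  0.1087] size [0.0647 0.0701 0.0093] fit [ 0.4438 -0.0417  0.031 ] z 0.1076
top cuprim 95 mid [ 0.442  -0.0435  0.1093] size [0.0652 0.0628 0.0094] fit [ 0.4421 -0.0431  0.0307] z 0.1091
```

View pics/a3.png

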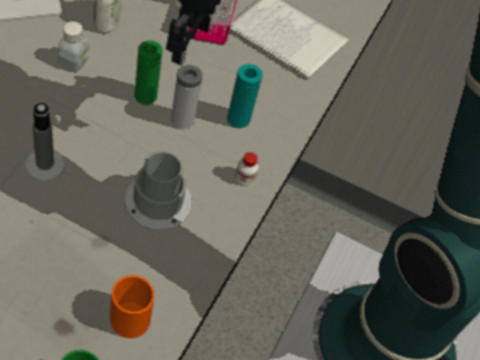

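The cup is home in the pot at about (160,190) in the crop, with its rim at z 0.109. The cell is at (188,95), between its look-alikes.

>>> play_rows --pt "1 0.17 0.6 0 0 0 0" --pt "1 0 0.62 0.3 0 0 0" --pt "1 0 0 0.8 0 0 0" --pt "1 0 0 1 0 0 0" --pt "1 0 0 1 0 0 0" --pt "1 0 0 1 0 0 0" --pt "1 0 0 1 0 0 0" --pt "1 0 0 0.7 0 0 0" --pt "1 0 0 0.2 0 0 0" --pt "1 0 0 0 0 0 0"

```text
time_s: 12.38
position: [0.495, -0.2312, 0.1667]
ee_rot: [[1.0, -0.001, -0.003], [-0.001, -1.0, 0.001], [-0.003, -0.001, -1.0]]
contact_force: [-0.6, -0.1, -0.4]
width: 0.0852
grip_force: 0.0
```

>>> play_rows --pt "0.7 0 -0.05 0 0 0 0" --pt "0.4 0 0 0 0 0 0" --pt "0.2 0 0 0 0 0 0" --pt "-1 0 0 0 0 0 0" --pt "-1 0 0 0 0 0 0" --pt "-1 0 0 0 0 0 0" --pt "-1 0 0 0 0 0 0" --pt "-1 0 0 0 0 0 0" --pt "-1 0 0 0 0 0 0"

```text
time_s: 13.13
position: [0.4965, -0.2298, 0.1695]
ee_rot: [[1.0, -0.0, 0.002], [-0.0, -1.0, -0.001], [0.002, 0.001, -1.0]]
contact_force: [0.1, -0.0, 6.1]
width: 0.0445
grip_force: 41.2
```

>>> play_rows --pt "-1 0 0 -0.2 0 0 0" --pt "-1 0 0 -0.5 0 0 0" --pt "-1 0 0 -0.9 0 0 0" --pt "-1 0 0 -1 0 0 0" --pt "-1 0 0 -1 0 0 0" --pt "-1 0 0 -1 0 0 0" --pt "-1 0 0 -1 0 0 0" --pt "-1 0 0 -0.9 0 0 0" --pt "-1 0 0 -0.5 0 0 0" --pt "-1 0 0 -0.2 0 0 0" --pt "-1 -0.1 -0.4 0 0 0 0" --pt "-1 -0.2 -0.8 0 0 0 0"

```text
time_s: 14.13
position: [0.4891, -0.2064, 0.3114]
ee_rot: [[1.0, -0.003, -0.001], [-0.003, -1.0, -0.0], [-0.001, 0.0, -1.0]]
contact_force: [-0.0, 0.4, -2.8]
width: 0.045
grip_force: 41.1
```

>>> play_rows --pt "-1 -0.3 -1 0 0 0 0" --pt "-1 -0.3 -1 0 0 0 0" --pt "-1 -0.3 -1 0 0 0 0" --pt "-1 -0.3 -1 0 0 0 0" --pt "-1 -0.3 -1 0 0 0 0" --pt "-1 -0.3 -1 0 0 0 0" --pt "-1 -0.3 -0.9 0 0 0 0" --pt "-1 -0.25 -0.7 0 0 0 0" --pt "-1 0 -0.4 0 0 0 0" --pt "-1 0 -0.2 0 0 0 0" --pt "-1 0 0 0 0 0 0" --pt "-1 0 0 0 0 0 0"

```text
time_s: 15.13
position: [0.4429, -0.042, 0.3119]
ee_rot: [[1.0, -0.001, -0.001], [-0.001, -1.0, -0.0], [-0.001, 0.0, -1.0]]
contact_force: [0.8, -0.2, -1.2]
width: 0.0449
grip_force: 41.1
```

Run:
```python
from h import *
o=st();T=o["position"];z=T[2]-.0345
look("wrist","celltop",T[0],T[1],z,.024,.004)
look("scene","celltop",T[0],T[1],z,.024,.004)
look("wrist","cuprim",.4433,-.0425,.109,.04)
p=look("scene","cuprim",.4433,-.0425,.109,.04)
# cell body centre low: wall points slices seen from scene cam
c=cal("scene");q,d=arm.camera("scene");P=cloud(c,d).reshape(-1,3)
for h in (.02,.05,.08,.12):
    zz=T[2]-.1695+h;R=P[(abs(P[:,2]-zz)<.008)&(np.hypot(P[:,0]-T[0],P[:,1]-T[1])<.04)]
    if len(R)>8:print(h,len(R),np.round(fitc(R),4))
w,_=arm.camera("wrist")
cv2.imwrite("pics/a4.png",np.hstack([cv2.resize(w,(400,300)),cv2.resize(q[120:390,250:610],(400,300))])[:,:,::-1])
```

```text
15.1333 j7 -91.9 [ 0.4429 -0.042   0.3119] [[1.0, -0.0007, -0.0006], [-0.0007, -1.0, -0.0001], [-0.0006, 0.0001, -1.0]] [ 0.8 -0.2 -1.2] 0.04491287113951673
wrist celltop 8631 mid [ 0.442  -0.0419  0.2774] size [0.0458 0.0479 0.008 ] fit [ 0.4433 -0.0419  0.0182] z 0.2779
scene celltop 102 mid [ 0.4351 -0.0427  0.277 ] size [0.0314 0.0445 0.0072] fit [ 0.4386 -0.0419  0.0159] z 0.2767
wrist cuprim 768 mid [ 0.4509 -0.0419  0.1078] size [0.0486 0.0653 0.0076] fit [ 0.443  -0.0422  0.0306] z 0.1095
scene cuprim 126 mid [ 0.4437 -0.0387  0.1089] size [0.0656 0.0631 0.0095] fit [ 0.4436 -0.0414  0.0307] z 0.1078
0.02 98 [ 0.4424 -0.0409  0.0213]
0.05 96 [ 0.4426 -0.0415  0.0216]
0.08 103 [ 0.4427 -0.041   0.0213]
0.12 108 [ 0.452  -0.0362  0.0287]
```

View pics/a4.png

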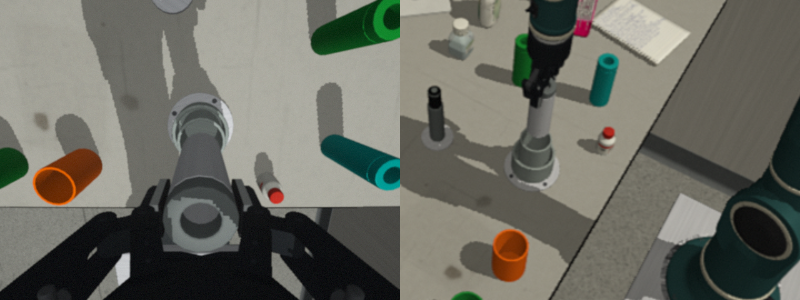

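The cell is held upright, centred over the cup to within about 1 mm (wrist crop: cell at (205,220), cup at (200,125)).

>>> play_rows --pt "-1 0 0 0.2 0 0 0" --pt "-1 0 0 0.6 0 0 0" --pt "-1 0 0 0.8 0 0 0" --pt "-1 0 0 0.8 0 0 0" --pt "-1 0 0 0.8 0 0 0" --pt "-1 0 0 0.8 0 0 0" --pt "-1 0 0 0.8 0 0 0" --pt "-1 0 0 0.6 0 0 0" --pt "-1 0 0 0.3 0 0 0" --pt "-1 0 0 0.1 0 0 0" --pt "-1 0 0 0 0 0 0" --pt "-1 0 0 0 0 0 0"

```text
time_s: 16.43
position: [0.4432, -0.0414, 0.1968]
ee_rot: [[1.0, -0.0, 0.001], [-0.0, -1.0, -0.0], [0.001, 0.0, -1.0]]
contact_force: [0.2, 0.2, -1.8]
width: 0.045
grip_force: 41.1
```

>>> play_rows --pt "-1 0 0 0.12 0 0 0" --pt "-1 0 0 0.1 0 0 0" --pt "-1 0 0 0.08 0 0 0" --pt "-1 0 0 0.06 0 0 0" --pt "-1 0 0 0.04 0 0 0" --pt "-1 0 0 0 0 0 0"

```text
time_s: 16.93
position: [0.4429, -0.0414, 0.1885]
ee_rot: [[1.0, -0.0, 0.0], [-0.0, -1.0, -0.0], [0.0, 0.0, -1.0]]
contact_force: [-0.6, -0.2, 2.1]
width: 0.0451
grip_force: 41.4
```

>>> play_rows --pt "-1 0 0 0.04 0 0 0" --pt "-1 0 0 0 0 0 0" --pt "0.15 0 0 0 0 0 0" --pt "0.25 0 0 0 0 0 0" --pt "0.5 0 0 0 0 0 0" --pt "0.8 0 0 0 0 0 0" --pt "1 0 0 -0.2 0 0 0" --pt "1 0 0 -0.6 0 0 0" --pt "1 0 0 -1 0 0 0" --pt "1 0 0 -1 0 0 0" --pt "1 0 0 -1 0 0 0" --pt "1 0.3 -0.05 -1 0 0 0"

```text
time_s: 17.93
position: [0.4479, -0.0405, 0.2844]
ee_rot: [[1.0, -0.0, -0.001], [-0.0, -1.0, -0.0], [-0.001, 0.0, -1.0]]
contact_force: [0.3, 0.1, -0.2]
width: 0.0858
grip_force: 0.0
```

>>> play_rows --pt "1 0.7 -0.15 -0.8 0 0 0" --pt "1 1 -0.2 0 0 0 0" --pt "1 1 -0.2 0 0 0 0" --pt "1 1 -0.2 0 0 0 0" --pt "1 1 -0.2 0 0 0 0" --pt "1 1 -0.2 0 0 0 0" --pt "1 0.8 -0.2 0 0 0 0" --pt "1 0.5 -0.2 0 0 0 0" --pt "1 0.2 0 0 0 0 0" --pt "1 0 0 0 0 0 0" --pt "1 0 0 0 0 0 0"

```text
time_s: 18.85
position: [0.5922, -0.0097, 0.2993]
ee_rot: [[1.0, -0.0, -0.001], [-0.0, -1.0, -0.0], [-0.001, 0.0, -1.0]]
contact_force: [-1.2, 0.3, -0.0]
width: 0.0854
grip_force: 0.0
```

Run:
```python
from h import *
o=st()
for n in ("wrist","scene","top"):
    look(n,"celltop",.443,-.0415,.154,.03)
    look(n,"cuprim",.4433,-.0425,.109,.04,.004)
    look(n,"handletop",.658,.002,.166,.02,.005)
    look(n,"handle",.658,.002,.145,.025,.01)
w,_=arm.camera("wrist");q,_=arm.camera("scene")
cv2.imwrite("pics/a5.png",np.hstack([cv2.resize(w,(400,300)),cv2.resize(q[120:390,250:610],(400,300))])[:,:,::-1])
```

```text
18.85 j7 -99.5 [ 0.5922 -0.0097  0.2993] [[1.0, -0.0003, -0.0011], [-0.0003, -1.0, -0.0003], [-0.0011, 0.0003, -1.0]] [-1.2  0.3 -0. ] 0.08542809913281901
wrist celltop 213 mid [ 0.4591 -0.0426  0.1521] size [0.0139 0.0383 0.0062] fit [ 0.4426 -0.0412  0.0225] z 0.1516
wrist cuprim 995 mid [ 0.4489 -0.0423  0.109 ] size [0.0552 0.065  0.008 ] fit [ 0.4433 -0.0423  0.029 ] z 0.1091
wrist handletop 1791 mid [0.6585 0.002  0.1664] size [0.0284 0.0273 0.009 ] fit [0.6585 0.002  0.0099] z 0.1657
wrist handle few 0
scene celltop 229 mid [ 0.4436 -0.0412  0.1539] size [0.0469 0.0494 0.0097] fit [ 0.4433 -0.0401  0.0184] z 0.1531
scene cuprim 137 mid [ 0.4438 -0.039   0.109 ] size [0.0636 0.0598 0.0079] fit [ 0.4442 -0.0422  0.029 ] z 0.108
scene handletop 88 mid [0.6605 0.0038 0.1661] size [0.0282 0.0297 0.0094] fit [0.6596 0.0024 0.0103] z 0.1652
scene handle 66 mid [0.6563 0.0079 0.1459] size [0.0233 0.0203 0.0178] fit [0.6583 0.0039 0.0116] z 0.145
top celltop few 0
top cuprim few 0
top handletop few 0
top handle few 0
```

View pics/a5.png

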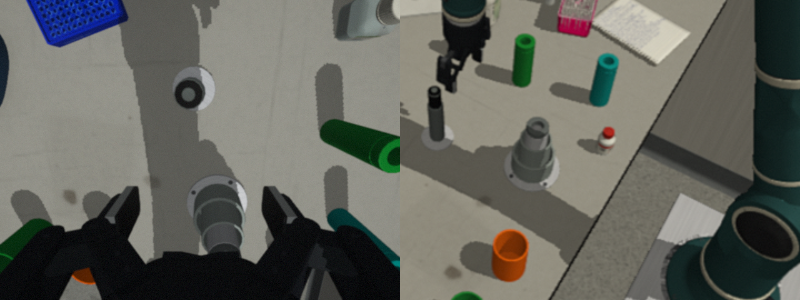

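The cell is nested in the cup in the pot (scene crop (535,140)), with its top at z 0.153–0.154. The probe is at wrist (190,93), which is world (0.6585, 0.002).

>>> play_rows --pt "0.3 0.5 -0.15 0 0 0 0" --pt "0.3 1 -0.2 0 0 0 0" --pt "0.3 1 -0.2 0 0 0 0" --pt "0.3 0.6 -0.04 0.2 0 0 0" --pt "0.3 0.22 0 0.5 0 0 0" --pt "0.3 0 0 0.8 0 0 0" --pt "0.3 0 0 1 0 0 0" --pt "0.3 0 0 1 0 0 0" --pt "0.3 0 0 0.8 0 0 0" --pt "0.3 0 0 0.4 0 0 0" --pt "0.3 0 0 0.15 0 0 0" --pt "0.3 0 0 0 0 0 0"

```text
time_s: 20.55
position: [0.659, 0.0023, 0.2016]
ee_rot: [[1.0, -0.0, -0.001], [-0.0, -1.0, 0.0], [-0.001, -0.0, -1.0]]
contact_force: [0.5, 0.7, 0.6]
width: 0.0554
grip_force: 0.0
```

>>> play_rows --pt "0.1 -0.02 0.01 0 0 0 0" --pt "0 0 0 0 0 0 0" --pt "-0.15 0 0 0 0 0 0" --pt "-0.3 0 0 0 0 0 0" --pt "-1 0 0 0 0 0 0" --pt "-1 0 0 0 0 0 0" --pt "-1 0 0 0 0 0 0" --pt "-1 0 0 0 0 0 0" --pt "-1 0 0 0 0 0 0" --newtons 40

```text
time_s: 21.3
position: [0.6593, 0.0021, 0.2034]
ee_rot: [[1.0, -0.0, 0.001], [-0.0, -1.0, -0.0], [0.001, 0.0, -1.0]]
contact_force: [-0.6, -0.6, 4.9]
width: 0.0273
grip_force: 39.3
```

>>> play_rows --pt "-1 0 0 -0.2 0 0 0" --pt "-1 0 0 -0.5 0 0 0" --pt "-1 0 0 -0.8 0 0 0" --pt "-1 0 0 -0.8 0 0 0" --pt "-1 0 0 -0.9 0 0 0" --pt "-1 0 0 -1 0 0 0" --pt "-1 0 0 -1 0 0 0" --pt "-1 0 0 -1 0 0 0" --pt "-1 0 0 -1 0 0 0" --pt "-1 0 0 -1 0 0 0" --pt "-1 0 0 -0.7 0 0 0" --pt "-1 0 0 -0.3 0 0 0"

```text
time_s: 22.3
position: [0.6593, 0.0023, 0.3896]
ee_rot: [[1.0, -0.0, 0.004], [-0.0, -1.0, 0.0], [0.004, -0.0, -1.0]]
contact_force: [0.9, 0.0, -1.2]
width: 0.027
grip_force: 39.4
```

Run:
```python
from h import *
o=st();T=o["position"];L=.1934
def prof(n):
    c=cal(n);q,d=arm.camera(n);P=cloud(c,d).reshape(-1,3)
    for h in (.005,.02,.04,.06,.08,.1,.12,.145):
        zz=T[2]-L+h;R=P[(abs(P[:,2]-zz)<.008)&(np.hypot(P[:,0]-T[0],P[:,1]-T[1])<.025)]
        if len(R)>3:print(n,h,len(R),np.round(R.mean(0)[:2]-T[:2],4),np.round(np.ptp(R,0)[:2],4))
    return q
s=prof("scene");w=prof("wrist")
cv2.imwrite("pics/a6.png",np.hstack([cv2.resize(w,(400,300)),cv2.resize(s[0:225,150:450],(400,300))])[:,:,::-1])
```

```text
22.3 j7 -99.5 [0.6593 0.0023 0.3896] [[1.0, -0.0002, 0.0038], [-0.0002, -1.0, 0.0001], [0.0038, -0.0001, -1.0]] [ 0.9  0.  -1.2] 0.026957003622549842
scene 0.005 18 [-0.0003  0.0021] [0.0092 0.0065]
scene 0.02 23 [-0.0012  0.0025] [0.0092 0.0104]
scene 0.04 23 [-0.0005  0.0019] [0.0112 0.0067]
scene 0.06 24 [-0.0007  0.0024] [0.0094 0.0054]
scene 0.08 22 [-0.0009  0.0023] [0.0088 0.0084]
scene 0.1 14 [-0.0013  0.0026] [0.0092 0.0063]
scene 0.12 54 [-0.0095  0.004 ] [0.0107 0.0414]
scene 0.145 91 [-0.0084  0.0048] [0.0286 0.0463]
wrist 0.005 38 [0.0035 0.0004] [0.0035 0.0089]
wrist 0.02 77 [0.0034 0.0005] [0.0057 0.0099]
wrist 0.04 99 [0.0034 0.0005] [0.0043 0.0094]
wrist 0.06 120 [0.0033 0.0004] [0.0055 0.0098]
wrist 0.08 155 [0.0034 0.0004] [0.0047 0.0095]
wrist 0.12 763 [0.0106 0.0001] [0.013  0.0394]
wrist 0.145 2213 [ 0.01   -0.0001] [0.025  0.0479]
```

View pics/a6.png

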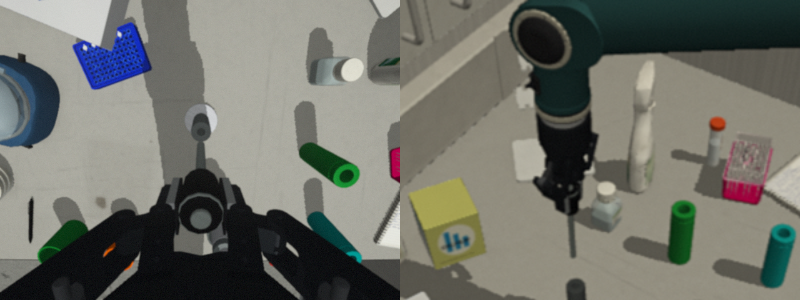

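The rod hangs vertical in the gripper: the wrist crop shows it at (202,160), and its offset from the TCP is constant along its length, at about (-0.7, +0.4) mm. Moving over the cell.

>>> play_rows --pt "-1 -0.3 0.06 0 0 0 0" --pt "-1 -0.7 0.14 0 0 0 0" --pt "-1 -1 0.2 0 0 0 0" --pt "-1 -1 0.2 0 0 0 0" --pt "-1 -1 0.2 0 0 0 0" --pt "-1 -1 0.2 0 0 0 0" --pt "-1 -1 0.2 0 0 0 0" --pt "-1 -1 0.2 0 0 0 0" --pt "-1 -1 0.2 0 0 0 0" --pt "-1 -1 0.2 0 0 0 0" --pt "-1 -0.7 0.2 0 0 0 0" --pt "-1 -0.5 0.1 0 0 0 0"

```text
time_s: 23.4
position: [0.4524, -0.0404, 0.3852]
ee_rot: [[1.0, -0.001, -0.003], [-0.001, -1.0, -0.0], [-0.003, 0.0, -1.0]]
contact_force: [-0.5, -0.3, -0.6]
width: 0.027
grip_force: 39.4
```

>>> play_rows --pt "-1 -0.4 0.1 0 0 0 0" --pt "-1 -0.2 0.05 0 0 0 0" --pt "-1 0 0 0 0 0 0" --pt "-1 0 0 0 0 0 0" --pt "-1 0 0 0 0 0 0"

```text
time_s: 23.82
position: [0.4434, -0.0426, 0.3864]
ee_rot: [[1.0, 0.0, 0.0], [0.0, -1.0, 0.0], [0.0, -0.0, -1.0]]
contact_force: [0.4, -0.4, -0.3]
width: 0.0271
grip_force: 39.4
```

Run:
```python
from h import *
o=st();T=o["position"];L=.1934;print(np.round(o["joint_pos"],1))
def prof(n):
    c=cal(n);q,d=arm.camera(n);P=cloud(c,d).reshape(-1,3)
    for h in (.005,.02,.05,.08,.1):
        zz=T[2]-L+h;R=P[(abs(P[:,2]-zz)<.008)&(np.hypot(P[:,0]-T[0],P[:,1]-T[1])<.025)]
        if len(R)>3:print(n,h,len(R),np.round(R.mean(0)[:2],4),np.round(np.ptp(R,0)[:2],4))
    R=P[(abs(P[:,2]-.154)<.004)&(np.hypot(P[:,0]-.443,P[:,1]+.0413)<.03)];print("celltop",len(R),np.round(fitc(R),4),np.round((R.min(0)+R.max(0))/2,4),np.round(np.ptp(R,0),4))
    return q
s=prof("scene");w=prof("wrist");t=prof("top")
cv2.imwrite("pics/a7.png",np.hstack([cv2.resize(w,(400,300)),cv2.resize(s[120:345,220:520],(400,300))])[:,:,::-1])
```

```text
23.8167 j7 -89.7 [ 0.4434 -0.0426  0.3864] [[1.0, 0.0002, 0.0001], [0.0002, -1.0, 0.0003], [0.0001, -0.0003, -1.0]] [ 0.4 -0.4 -0.3] 0.027093492247394012
[ 19.9   2.9 -19.2 112.2   1.   65.1 -89.7]
scene 0.005 15 [ 0.4435 -0.0398] [0.0077 0.0066]
scene 0.02 23 [ 0.4426 -0.0393] [0.0102 0.0083]
scene 0.05 22 [ 0.4426 -0.0396] [0.0082 0.0091]
scene 0.08 27 [ 0.4426 -0.04  ] [0.0109 0.0093]
scene 0.1 14 [ 0.4423 -0.0389] [0.0077 0.006 ]
celltop 205 [ 0.4433 -0.0407  0.0185] [ 0.4438 -0.0399  0.154 ] [0.0445 0.0485 0.0079]
wrist 0.005 38 [ 0.4461 -0.0422] [0.0034 0.0088]
wrist 0.02 77 [ 0.446 -0.042] [0.0051 0.0098]
wrist 0.05 101 [ 0.4462 -0.0422] [0.0057 0.0099]
wrist 0.08 156 [ 0.4463 -0.0421] [0.005  0.0095]
celltop 1210 [ 0.4427 -0.0412  0.0181] [ 0.4429 -0.0408  0.1536] [0.0439 0.0446 0.0067]Traceback (most recent call last):
  File "<stdin>", line 10, in <module>
  File "<stdin>", line 8, in prof
    return umr_minimum(a, axis, None, out, keepdims, initial, where)
ValueError: zero-size array to reduction operation minimum which has no identity
```

>>> play_rows --pt "-1 0 -0.07 0 0 0 0" --pt "-1 0 0 0.2 0 0 0" --pt "-1 0 0 0.4 0 0 0" --pt "-1 0 0 0.4 0 0 0" --pt "-1 0 0 0.3 0 0 0" --pt "-1 0 0 0.1 0 0 0" --pt "-1 0 0 0 0 0 0" --pt "-1 0 0 0 0 0 0"

```text
time_s: 24.63
position: [0.4429, -0.0415, 0.3583]
ee_rot: [[1.0, -0.0, -0.0], [-0.0, -1.0, 0.0], [-0.0, -0.0, -1.0]]
contact_force: [-0.1, -0.2, -0.1]
width: 0.027
grip_force: 39.4
```

Run:
```python
from h import *
o=st();T=o["position"];L=.1934
def prof(n):
    c=cal(n);q,d=arm.camera(n);P=cloud(c,d).reshape(-1,3)
    for h in (.01,.05,.08):
        zz=T[2]-L+h;R=P[(abs(P[:,2]-zz)<.008)&(np.hypot(P[:,0]-T[0],P[:,1]-T[1])<.015)]
        if len(R)>3:
            v=np.array(c["position"])[:2]-T[:2];v/=np.hypot(*v);print(n,h,len(R),"axis",np.round(R.mean(0)[:2]-.0039*v,4))
    R=P[(abs(P[:,2]-.154)<.004)&(np.hypot(P[:,0]-.443,P[:,1]+.0413)<.03)];print("celltop",len(R),np.round(fitc(R),4),np.round((R.min(0)+R.max(0))/2,4))
    return q
s=prof("scene");w=prof("wrist")
cv2.imwrite("pics/a7.png",np.hstack([cv2.resize(w[200:440,160:480],(400,300)),cv2.resize(s[150:300,300:500],(400,300))])[:,:,::-1])
```

```text
24.6333 j7 -90.5 [ 0.4429 -0.0415  0.3583] [[1.0, -0.0002, -0.0003], [-0.0002, -1.0, 0.0], [-0.0003, -0.0, -1.0]] [-0.1 -0.2 -0.1] 0.02695525620636497
scene 0.01 23 axis [ 0.4438 -0.0419]
scene 0.05 25 axis [ 0.444  -0.0423]
scene 0.08 27 axis [ 0.4442 -0.0424]
celltop 183 [ 0.4437 -0.0409  0.0183] [ 0.4435 -0.0417  0.1538]
wrist 0.01 62 axis [ 0.4418 -0.0411]
wrist 0.05 105 axis [ 0.4419 -0.0411]
wrist 0.08 153 axis [ 0.4419 -0.041 ]
celltop 1442 [ 0.4428 -0.0412  0.0181] [ 0.4429 -0.0411  0.1538]
```

View pics/a7.png

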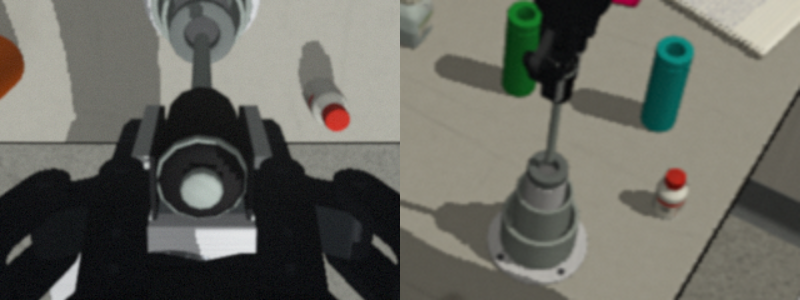

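The tip is just above the guide hole (scene crop (548,165)), and rod and hole agree to about 1 mm in both views. Lowering now.

>>> play_rows --pt "-1 0.02 0 0.1 0 0 0" --pt "-1 0 0 0.3 0 0 0" --pt "-1 0 0 0.4 0 0 0" --pt "-1 0 0 0.4 0 0 0" --pt "-1 0 0 0.4 0 0 0" --pt "-1 0 0 0.3 0 0 0" --pt "-1 0 0 0.1 0 0 0" --pt "-1 0 0 0 0 0 0"

```text
time_s: 25.4
position: [0.4429, -0.0414, 0.3176]
ee_rot: [[1.0, -0.0, -0.002], [-0.0, -1.0, 0.0], [-0.002, -0.0, -1.0]]
contact_force: [-0.1, -0.5, 0.3]
width: 0.0271
grip_force: 39.4
```

>>> play_rows --pt "-1 0 0 0.2 0 0 0" --pt "-1 0 0 0.3 0 0 0" --pt "-1 0 0 0.4 0 0 0" --pt "-1 0 0 0.4 0 0 0" --pt "-1 0 0 0.3 0 0 0" --pt "-1 0 0 0.2 0 0 0" --pt "-1 0 0 0.05 0 0 0" --pt "-1 0 0 0 0 0 0" --pt "-1 0 0 0 0 0 0" --pt "-1 0 0 0 0 0 0"

```text
time_s: 26.23
position: [0.4435, -0.0415, 0.2818]
ee_rot: [[1.0, -0.0, 0.001], [-0.0, -1.0, -0.0], [0.001, 0.0, -1.0]]
contact_force: [0.1, -0.3, -1.1]
width: 0.0271
grip_force: 39.4
```

Run:
```python
from h import *
o=st();T=o["position"];L=.1934;print(np.abs(o["joint_velocities"]).max(),"tip",T[2]-L)
def prof(n):
    c=cal(n);q,d=arm.camera(n);P=cloud(c,d).reshape(-1,3)
    for z in (.17,.182):
        R=P[(abs(P[:,2]-z)<.006)&(np.hypot(P[:,0]-T[0],P[:,1]-T[1])<.015)]
        if len(R)>3:
            v=np.array(c["position"])[:2]-T[:2];v/=np.hypot(*v);print(n,z,len(R),"axis",np.round(R.mean(0)[:2]-.0039*v,4))
    R=P[(abs(P[:,2]-.154)<.004)&(np.hypot(P[:,0]-.443,P[:,1]+.0413)<.03)&(np.hypot(P[:,0]-T[0],P[:,1]-T[1])>.01)];print("celltop",len(R),np.round(fitc(R),4),np.round((R.min(0)+R.max(0))/2,4))
    return q
s=prof("scene");w=prof("wrist")
cv2.imwrite("pics/a8.png",np.hstack([cv2.resize(w,(400,300)),cv2.resize(s[150:300,300:500],(400,300))])[:,:,::-1])
```

```text
26.2333 j7 -93.0 [ 0.4435 -0.0415  0.2818] [[1.0, -0.0003, 0.0007], [-0.0003, -1.0, -0.0001], [0.0007, 0.0001, -1.0]] [ 0.1 -0.3 -1.1] 0.027145174952486726
0.12706191773798095 tip 0.08838033578192586
scene 0.17 15 axis [ 0.4448 -0.0421]
scene 0.182 14 axis [ 0.4444 -0.0423]
celltop 184 [ 0.4435 -0.0404  0.0183] [ 0.4437 -0.0406  0.154 ]
wrist 0.17 124 axis [ 0.4425 -0.0411]
wrist 0.182 32 axis [ 0.4431 -0.041 ]
celltop 2178 [ 0.4438 -0.0413  0.0178] [ 0.446  -0.0412  0.1534]
```

View pics/a8.png

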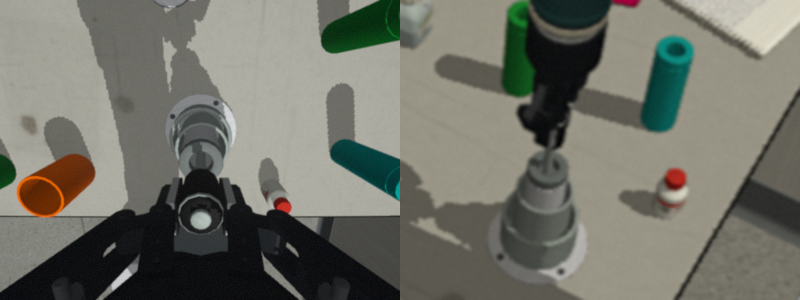

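The rod is in the guide hole and centred to about 1 mm (scene crop (548,160)). The tip is at z 0.088, about halfway down the cell. I let it settle, then hand in.

>>> play_rows --pt "-1 0 0 0 0 0 0" --pt "-1 0 0 0 0 0 0" --pt "-1 0 0 0 0 0 0" --pt "-1 0 0 0 0 0 0" --pt "-1 0 0 0 0 0 0" --pt "-1 0 0 0 0 0 0"

```text
time_s: 26.83
position: [0.4432, -0.0414, 0.2815]
ee_rot: [[1.0, -0.0, 0.0], [-0.0, -1.0, -0.0], [0.0, 0.0, -1.0]]
contact_force: [0.7, 1.0, -0.5]
width: 0.0268
grip_force: 39.4
```

```bash
python3 -c "
from h import *
st();print(arm.close_job())"
```

```text
26.8333 j7 -93.0 [ 0.4432 -0.0414  0.2815] [[1.0, -0.0003, 0.0], [-0.0003, -1.0, -0.0], [0.0, 0.0, -1.0]] [ 0.7  1.  -0.5] 0.026763925686872386
the job is handed in; nothing more can be done
None
```

I handed the job in at 26.8 s with the cup home in the pot, the cell home in the cup, and the probe held still, upright and centred to about 1–2 mm in the guide hole, its tip about halfway down the cell; the verdict was not shown.

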